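# Find the loose caps before the reagents go into store

### The arm

A 6-joint arm with a two-finger parallel gripper is mounted at the origin on the work surface. World frame = base frame: x ahead of the robot, y to its left, z up, the work surface at z = 0. Lengths are in m, angles in rad, forces in N, time in s.
With the tool pointing down it reaches from about 0.35 to 0.975 m from the base axis. Payload 4.9 kg.
Tool frame: the origin (TCP) lies midway between the tips of the shut fingers; the grasp point (between the pads) lies 19 mm behind it; z points along the fingers, y is the line along which they close (so a half turn about z gives the same grasp; the last joint's range is limited). The gripper opens to 85 mm and grips with 20 to 120 N. Pads are 22 mm wide; open, the fingers measure 114 mm over their backs; the gripper's body (76 mm by 85 mm) begins 54 mm behind the grasp point. The pads swing forward as they close: fully open they stand 13 mm farther back than shut.
Start: joints at [-1.219, 0.053, 1.613, -0, 1.476, -0.119], TCP at [0.283, -0.557, 0.231] pointing down, gripper open.
Joint ranges: [-3.01, 3.01], [-1.01, 2.22], [0.06, 2.58], [-1.02, 4.17], [0.09, 2.62], [-3.14, 3.14]. Speed limits (rad/s): [2.57, 2.57, 3.14, 3.14, 3.14, 3.14].

### API

Orientations are given as a unit quaternion [w, x, y, z].
In Python, from plant import state, grab_frame, job_done, cut_out, place_of gives the robot as it stands.
- The arm moves only by the tool jog_arm, never from a script. Its argument "motion" is text: rows parted by semicolons, each of 7 numbers parted by spaces: the opening in per cent of the stroke, from 0 (shut) to 100 (fully open), then the shift along the tool's x, y, z as a fraction of full scale, then the turn, a rotation vector about the tool's x, y, z as a fraction of full scale. A call has exactly 5 rows; each row is the pose to reach, as a shift and turn from the pose commanded when the call began, along the tool's axes at that moment; what a row does not reach only later rows make up. Full scale, the value 1, is 50 cm for a shift and 1.5 rad for a turn. A row lasts 1/8 s, in which the tool goes at most 62.5 mm and 10.7 degrees, less where a joint would pass 70% of its speed; a pose out of reach is approached as far as the arm can. A call with a number of a shift or a turn outside -1 to 1 is refused whole. A call with a gripper value outside its range is refused whole. The fingers move at their own pace and stop on an object; the grip force is fixed at half the most. Time passes only in rows, so rows that repeat a pose let the fingers close, or fill a call up. It gives the time, the measured TCP pose, the force, the opening and the grip force at its end, in the units of the state.
- state(): the state, without advancing time (a new reading comes with each control period).
- grab_frame(name): name is "scene" or "top" or "wrist"; returns a dict with "color" (420x560x3 uint8, red, green, blue), "range_z" (420x560 float32, m along the optical axis (not along the pixel's ray), 0 where there is no reading), "intrinsics" (3x3 intrinsics, pixels), "world_from_camera" (4x4, takes a point from camera to world coordinates). Camera axes: x right, y up, looking along -z (the intrinsics and any distortion apply to the point x, -y, -z); pixel columns grow to the right and rows downward; lengths in m; the calibration is good to about 2 mm. A picture is of the moment at which its call begins.
- job_done(): hands the job in; it is judged then, once.
Trained networks look in the newest picture that a camera, given by its name, has taken for a name from the list of things; names that differ only in an ending like _2 or _b are one class to them, and where a whole thing is asked for, a point or a joint stands for the part that bears it (a point fixed in the world has none). Each returns a list of dicts, best first, with "p" (0 to 1); they miss things now and then, are a little off and sometimes report something else, mostly with a low value. They report only what shows in the picture. A call takes as long as a camera call.
- cut_out(camera, thing): "pixels" (420x560 bool, what is visible of it).
- place_of(camera, thing): "at" ([x, y, z] in m, in world coordinates, good to about 4 mm: a listed point, or the origin of a listed thing).
The state is a dict: "time": time; "joint_pos": joint angles; "joint_vel": joint speeds; "joint_efforts": joint torques, N m; "tool_pos": TCP position; "tool_rot": TCP orientation; "contact_force": force on the tool from outside, world axes, zero at the start; "ft_torque": the same for the moment, N m; "gripper_width": opening from 0.0 (shut) to 1.0 (fully open); "grasp_force": force on a finger pad.
Only numpy, scipy, OpenCV 4.12 (cv2) and the standard library are available. Lean on these libraries where they do the work, as an engineer would, in place of code of your own. Each camera call takes 0.05 s, during which the arm holds its last target. There are 200 camera calls.

### The job

Feel the cap of each reagent bottle in the blue rack with a light grip and a gentle twist clockwise (the tightening way, about an eighth of a turn), and do not back any cap off: a sound cap gives a little and stops, a loose one keeps turning. Set the bottles with loose caps upright in the red rework tray, put down rather than dropped, and leave the sound ones in their places in the rack and everything else undisturbed.

Things in the scene. Friction and masses are not known exactly. Their poses are not given: they have to be found in the camera images.
- rack: Fixed blue bottle rack, 84 mm (its x) by 310 mm (its y) by 46 mm high; origin under its centre on the bench, z up. Bottles stand on its floor, 6 mm above the bench, in four square openings 52 mm wide along its y axis, centred at y = -114, -38, 38 and 114 mm. The opening plate is 40 to 45 mm above the bench, so a bottle must rise 40 mm straight up to come clear of it.
- tray: Fixed red rework tray, open on top, 190 mm (its x) by 240 mm (its y), walls 4 mm thick and 22 mm high, floor 5 mm above the bench; origin under its centre on the bench, z up. The amber jar already stands in its +x half (the strip x = 40 to 60 mm), anywhere along y.
- bottle_a: One of four look-alike white square reagent bottles, 0.13 kg, standing in the rack in any order: body 48 mm square, 64 mm high, then a shoulder and neck; 101 mm tall with cap; origin under its centre, z up. Its peach ribbed screw cap, 38 mm across, covers heights 77 to 101 mm; a black pen line on top runs from centre to rim. The rack lets the bottle turn at most 5 degrees.
- cap_a (a joint): Turn of bottle_a's cap, rad, growing clockwise seen from above; at 0 the pen line points to the bottle's -x. Starts at -0.06 to 0.02, sound or loose. Every cap turns easily at first (0.05 N m) and stays where left; a sound one stops hard at 0.16 to 0.17, and fingers gripping with 10 to 20 N then slip round it; a loose one turns on freely to 1.6. No cap comes off.
- bottle_b: One of four look-alike white square reagent bottles, 0.13 kg, standing in the rack in any order: body 48 mm square, 64 mm high, then a shoulder and neck; 101 mm tall with cap; origin under its centre, z up. Its peach ribbed screw cap, 38 mm across, covers heights 77 to 101 mm; a black pen line on top runs from centre to rim. The rack lets the bottle turn at most 5 degrees.
- cap_b (a joint): Turn of bottle_b's cap, rad, growing clockwise seen from above; at 0 the pen line points to the bottle's -x. Starts at -0.06 to 0.02, sound or loose. Every cap turns easily at first (0.05 N m) and stays where left; a sound one stops hard at 0.16 to 0.17, and fingers gripping with 10 to 20 N then slip round it; a loose one turns on freely to 1.6. No cap comes off.
- bottle_c: One of four look-alike white square reagent bottles, 0.13 kg, standing in the rack in any order: body 48 mm square, 64 mm high, then a shoulder and neck; 101 mm tall with cap; origin under its centre, z up. Its peach ribbed screw cap, 38 mm across, covers heights 77 to 101 mm; a black pen line on top runs from centre to rim. The rack lets the bottle turn at most 5 degrees.
- cap_c (a joint): Turn of bottle_c's cap, rad, growing clockwise seen from above; at 0 the pen line points to the bottle's -x. Starts at -0.06 to 0.02, sound or loose. Every cap turns easily at first (0.05 N m) and stays where left; a sound one stops hard at 0.16 to 0.17, and fingers gripping with 10 to 20 N then slip round it; a loose one turns on freely to 1.6. No cap comes off.
- bottle_d: One of four look-alike white square reagent bottles, 0.13 kg, standing in the rack in any order: body 48 mm square, 64 mm high, then a shoulder and neck; 101 mm tall with cap; origin under its centre, z up. Its peach ribbed screw cap, 38 mm across, covers heights 77 to 101 mm; a black pen line on top runs from centre to rim. The rack lets the bottle turn at most 5 degrees.
- cap_d (a joint): Turn of bottle_d's cap, rad, growing clockwise seen from above; at 0 the pen line points to the bottle's -x. Starts at -0.06 to 0.02, sound or loose. Every cap turns easily at first (0.05 N m) and stays where left; a sound one stops hard at 0.16 to 0.17, and fingers gripping with 10 to 20 N then slip round it; a loose one turns on freely to 1.6. No cap comes off.
- jar: Amber glass jar with a black lid, 48 mm across, 58 mm high, set aside earlier in the rework tray; leave it be. Origin under its centre.
- pen: Marker pen, white with a blue cap, 130 mm long, 14 mm thick, lying beside the rack on its -x side; leave it be. Origin under its middle, x along it.
- tipbox: Pipette tip box, black with a yellow lid, 85 x 120 x 67 mm; leave it be. Origin under its centre.
- beaker: Small glass beaker, 54 mm across, 65 mm high; leave it be. Origin under its centre.
- mouse: Black computer mouse, 105 x 58 x 31 mm; leave it be. Origin under its centre.
- pipette: Hand pipette, white handle and grey shaft, 240 mm long, 25 mm thick, lying on the bench; leave it be. Origin under its middle, x along it.
- timer: White bench timer, 65 x 65 x 23 mm; leave it be. Origin under its centre.

How it is judged:
By the outcome, as a careful person would: the job done as asked, in the order asked, and still so for the second after the job is handed in, with the robot touching nothing.
It also fails if it takes over 72 s, if anything falls off the work surface, if the arm or the gripper's body presses on something with over 40 N, if the wrist force passes 120 N, or if a joint passes its speed limit or range.

## Working session

There is one attempt and no reset: what is moved stays moved. The work goes in short steps, Python scripts to look and compute and a tool call to move; the robot and the scene stay as the last step left them, time stands still between calls to the robot, and variables do not carry over. Pictures are saved under pics/ and viewed, at most 10 in all, crops included, and the job is handed in when it is done.

Besides the shell and the picture viewer there is one more tool, called as name(argument=value, ...) on one line, values as JSON. jog_arm: Moves the arm, as the interface text tells. Shift numbers are shares of 50 cm and turn numbers shares of 1.5 rad, none past 1 either way. Its arguments: {"type":"object","properties":{"motion":{"type":"string"}},"required":["motion"]}

```bash
mkdir -p pics; ls; cat > h.py <<'E'
import numpy as np,cv2
from plant import state,grab_frame,job_done,cut_out,place_of
def save(f,n): cv2.imwrite('pics/'+n,f['color'][:,:,::-1])
def cloud(f):
    K=f['intrinsics'];z=f['range_z'];v,u=np.mgrid[:z.shape[0],:z.shape[1]]
    P=np.stack([(u-K[0,2])/K[0,0]*z,-(v-K[1,2])/K[1,1]*z,-z],-1)
    T=f['world_from_camera'];return P@T[:3,:3].T+T[:3,3]
E
python3 - <<'E'
from h import *
f=grab_frame('top');save(f,'top.png')
print(f['intrinsics'],f['world_from_camera'].round(3))
P=cloud(f);np.savez('top.npz',P=P,c=f['color'])
for t in ['rack','tray','bottle_a','cap_a','jar','pen','tipbox','beaker','mouse','pipette','timer']:
    print(t,[(np.round(d['at'],3).tolist(),round(d['p'],2)) for d in place_of('top',t)])
s=state();print({k:np.round(v,3).tolist() for k,v in s.items()})
E
```

```text
pics
[[393.86331078   0.         281.57806381]
 [  0.         393.86331078 201.36032586]
 [  0.           0.           1.        ]] [[-0.013  0.995 -0.103  0.455]
 [-1.    -0.014 -0.009 -0.01 ]
 [-0.011  0.103  0.995  0.937]
 [ 0.     0.     0.     1.   ]]
rack [([0.565, 0.18, -0.003], 0.77)]
tray [([0.568, -0.194, 0.003], 0.63)]
bottle_a [([0.566, 0.137, 0.006], 0.98), ([0.561, 0.216, 0.003], 0.82), ([0.55, 0.296, 0.007], 0.76), ([0.576, 0.066, 0.005], 0.72)]Traceback (most recent call last):
  File "<stdin>", line 6, in <module>
ValueError: it knows: beaker, bottle, jar, mouse, pen, pipette, rack, timer, tipbox, tray
```

View pics/top.png

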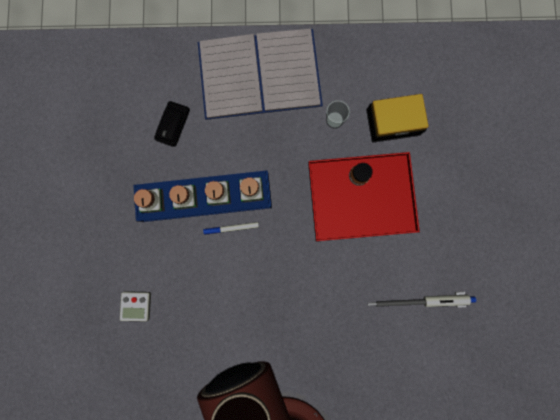

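The top view shows the blue rack at about (202,195) with four capped bottles and pen lines toward -x (image down). The red tray is at (363,197) with the jar at (361,173), and the pen lies below the rack at (232,229). Next I'll measure the rack and tray rectangles and the cap centres.

```bash
python3 - <<'E'
from h import *
d=np.load('top.npz');P=d['P'];hsv=cv2.cvtColor(d['c'],cv2.COLOR_RGB2HSV)
H,S,V=[hsv[...,i].astype(int) for i in range(3)]
x,y,z=P[...,0],P[...,1],P[...,2]
def rect(m,n):
    r=cv2.minAreaRect(P[m][:,:2].astype(np.float32)*1000);print(n,m.sum(),np.round(r[0],1),np.round(r[1],1),round(r[2],2),'z',np.percentile(P[m][:,2],[5,50,95]).round(3))
near=(x>.45)&(x<.7)
rect(near&(H>100)&(H<130)&(S>120)&(abs(z-.045)<.006)&(y>0)&(y<.4),'rack')
rect(near&((H<6)|(H>174))&(S>150)&(y<-.02)&(z>.015)&(z<.03),'traywall')
rect(near&((H<6)|(H>174))&(S>150)&(y<-.02)&(z<.04),'tray')
m=(near&(y>0)&(z>.092)&(z<.115)).astype(np.uint8)
n,l=cv2.connectedComponents(m)
for i in range(1,n):
    if (l==i).sum()>40: rect(l==i,'cap')
rect(near&(y<0)&(z>.045)&(z<.08)&(x<.68),'jar')
s=state();print({k:np.round(v,3).tolist() for k,v in s.items()})
for t in ['jar','pen','tipbox','beaker']:
    print(t,[(np.round(d['at'],3).tolist(),round(d['p'],2)) for d in place_of('top',t)])
E
```

```text
rack 2449 [563.4 180.4] [ 84.2 308.8] 5.48 z [0.043 0.046 0.048]
traywall 678 [ 560.1 -191.8] [188.9 239.7] 4.32 z [0.016 0.023 0.025]
tray 7819 [ 578.1 -190.4] [225.5 239.6] 4.46 z [0.003 0.005 0.022]
cap 260 [573.3  67. ] [36.4 38.3] 2.17 z [0.102 0.108 0.11 ]
cap 269 [567.2 142.2] [36.8 38.6] 23.12 z [0.102 0.108 0.11 ]
cap 279 [559.2 217.8] [36.5 38.5] 54.46 z [0.099 0.108 0.11 ]
cap 289 [552.1 293.7] [37.7 38.2] 19.83 z [0.096 0.107 0.11 ]
jar 306 [ 609.8 -184.8] [42.3 41.3] 81.05 z [0.057 0.063 0.065]
{'time': 0.2, 'joint_pos': [-1.219, 0.053, 1.614, -0.0, 1.476, -0.119], 'joint_vel': [0.001, -0.002, -0.004, 0.001, -0.002, -0.001], 'joint_efforts': [0.001, -39.368, -37.02, -0.0, 0.005, -0.0], 'tool_pos': [0.283, -0.557, 0.231], 'tool_rot': [-0.001, 0.972, 0.233, -0.0], 'contact_force': [-0.141, 0.196, 0.151], 'ft_torque': [-0.004, -0.031, -0.016], 'grasp_force': 0.0, 'gripper_width': 0.996}
jar [([0.609, -0.185, 0.003], 0.9)]
pen [([0.49, 0.12, 0.004], 0.75)]
tipbox [([0.74, -0.275, 0.001], 0.61)]
beaker [([0.75, -0.135, 0.004], 0.93)]
```

jog_arm(motion="60 0.8 -0.63 0.05 0 0 0; 60 0.8 -0.63 0.05 0 0 0; 60 0.8 -0.63 0.05 0 0 0; 60 0.8 -0.63 0.05 0 0 0; 60 0.8 -0.63 0.05 0 0 0")

```text
time: 1.02
tool_pos: [0.415, -0.2719, 0.2161]
tool_rot: [0.0, 0.972, 0.233, 0.0]
contact_force: [1.0, -1.0, 0.4]
gripper_width: 0.599
grasp_force: 0.0
```

```bash
cat >> h.py <<'E'
from scipy.spatial.transform import Rotation as Rn
def go(x,y,z):
    s=state();w,*v=s['tool_rot'];R=Rn.from_quat([*v,w])
    yd=R.as_matrix()[:,1]
    print('t',round(s['time'],2),'pos',np.round(s['tool_pos'],4),'ydir',round(np.degrees(np.arctan2(yd[1],yd[0])),1),'tilt',np.round(R.as_matrix()[2,:2],3),'grip',round(s['gripper_width'],3),round(s['grasp_force'],1))
    print('frac',np.round(R.inv().apply(np.array([x,y,z])-s['tool_pos'])/.5,4))
E
python3 -c "
from h import *
go(.574,.067,.15)"
```

```text
t 1.02 pos [ 0.415  -0.2719  0.2161] ydir -63.1 tilt [0.001 0.001] grip 0.599 0.0
frac [ 0.5905 -0.4601  0.1322]
```

jog_arm(motion="60 0.59 -0.46 0.13 0 0 0; 60 0.59 -0.46 0.13 0 0 0; 60 0.59 -0.46 0.13 0 0 0; 60 0.59 -0.46 0.13 0 0 0; 60 0.59 -0.46 0.13 0 0 0")

```text
time: 1.65
tool_pos: [0.5457, 0.0072, 0.1626]
tool_rot: [0.0, 0.972, 0.233, 0.001]
contact_force: [1.6, -0.7, 1.1]
gripper_width: 0.598
grasp_force: 0.0
```

```bash
python3 -c "
from h import *
go(.574,.067,.076)"
```

```text
t 1.65 pos [0.5457 0.0072 0.1626] ydir -63.0 tilt [0.001 0.001] grip 0.598 0.0
frac [ 0.1045 -0.0811  0.1732]
```

jog_arm(motion="60 0.1045 -0.081 0 0 0 0; 60 0.1045 -0.081 0.03 0 0 0; 60 0.1045 -0.081 0.1 0 0 0; 60 0.1045 -0.081 0.17 0 0 0; 60 0.1045 -0.081 0.17 0 0 0")

```text
time: 2.28
tool_pos: [0.5699, 0.0643, 0.0737]
tool_rot: [-0.001, 0.973, 0.233, -0.004]
contact_force: [0.1, 0.2, -0.5]
gripper_width: 0.602
grasp_force: 0.0
```

```bash
python3 - <<'E'
from h import *
f=grab_frame('wrist');save(f,'w1.png')
go(.574,.067,.076)
E
```

```text
t 2.33 pos [0.5718 0.0643 0.0762] ydir -63.1 tilt [-0.003 -0.001] grip 0.598 0.0
frac [ 0.0063 -0.0028  0.0003]
```

View pics/w1.png

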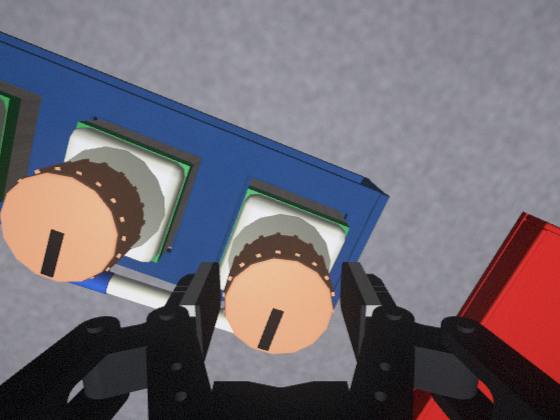

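The wrist view shows bottle 1's cap at (278,305) between the fingers at (205,300) and (355,300), well centred. Now I'll close lightly in stages.

jog_arm(motion="50 0.004 -0.002 0 0 0 0; 47 0.004 -0.002 0 0 0 0; 45 0.004 -0.002 0 0 0 0; 44 0.004 -0.002 0 0 0 0; 44 0.004 -0.002 0 0 0 0")

```text
time: 2.95
tool_pos: [0.5753, 0.067, 0.0787]
tool_rot: [0.0, 0.972, 0.233, 0.001]
contact_force: [-0.7, 1.5, 5.9]
gripper_width: 0.443
grasp_force: 7.5
```

```bash
python3 - <<'E'
from h import *
go(.574,.067,.076);print(state()['ft_torque'])
E
```

```text
t 2.95 pos [0.5753 0.067  0.0787] ydir -63.0 tilt [0.002 0.001] grip 0.443 7.5
frac [-0.0024 -0.0012  0.0055]
[ 0.27001676  0.15179601 -0.02715425]
```

jog_arm(motion="43.5 0 0 -0.004 0 0 0; 43.5 0 0 -0.004 0 0 0.06; 43.5 0 0 -0.004 0 0 0.12; 43.5 0 0 -0.004 0 0 0.18; 43.5 0 0 -0.004 0 0 0.25")

```text
time: 3.58
tool_pos: [0.5743, 0.0669, 0.079]
tool_rot: [-0.0, 0.999, 0.047, -0.0]
contact_force: [2.1, 1.1, -1.1]
gripper_width: 0.442
grasp_force: 16.0
```

```bash
python3 - <<'E'
from h import *
go(.574,.067,.076);print(state()['ft_torque'])
E
```

```text
t 3.58 pos [0.5743 0.0669 0.079 ] ydir -84.6 tilt [-0. -0.] grip 0.442 16.0
frac [-0.0006 -0.0003  0.006 ]
[ 0.27446819 -0.35029307  0.40954998]
```

Grip is 16 N and the yaw moment about 0.4 N m, so this one looks stopped. I'll finish the eighth turn.

jog_arm(motion="43.5 0 0 0 0 0 0.06; 43.5 0 0 0 0 0 0.12; 43.5 0 0 0 0 0 0.18; 43.5 0 0 0 0 0 0.24; 43.5 0 0 0 0 0 0.27")

```text
time: 4.2
tool_pos: [0.5743, 0.0669, 0.079]
tool_rot: [0.0, 0.988, -0.154, -0.0]
contact_force: [-0.1, 1.9, 0.1]
gripper_width: 0.437
grasp_force: 16.1
```

```bash
python3 - <<'E'
from h import *
go(.567,.1426,.15);print(state()['ft_torque'])
E
```

```text
t 4.2 pos [0.5743 0.0669 0.079 ] ydir -107.8 tilt [-0.  0.] grip 0.437 16.1
frac [-0.0601 -0.1398 -0.1421]
[ 0.19336898 -0.16329601  0.33234423]
```

jog_arm(motion="60 0 0 0 0 0 0; 60 0 0 0 0 0 0; 60 0 0 -0.1 0 0 0; 60 -0.03 -0.07 -0.12 0 0 -0.12; 60 -0.06 -0.14 -0.12 0 0 -0.24")

```text
time: 4.82
tool_pos: [0.5683, 0.1431, 0.1415]
tool_rot: [-0.0, 1.0, 0.028, 0.002]
contact_force: [0.5, 1.4, 0.8]
gripper_width: 0.601
grasp_force: 0.0
```

```bash
python3 - <<'E'
from h import *
go(.567,.1426,.079)
E
```

```text
t 4.83 pos [0.5683 0.1431 0.1415] ydir -86.8 tilt [ 0.003 -0.   ] grip 0.601 0.0
frac [-0.0031  0.0009  0.125 ]
```

jog_arm(motion="60 0 0 0 0 0 -0.12; 60 0 0 0.05 0 0 -0.24; 60 0 0 0.12 0 0 -0.28; 55 0 0 0.12 0 0 -0.28; 48 0 0 0.12 0 0 -0.28")

```text
time: 5.45
tool_pos: [0.5678, 0.1426, 0.0805]
tool_rot: [0.0, 0.973, 0.233, 0.001]
contact_force: [-0.3, 0.1, 0.9]
gripper_width: 0.478
grasp_force: 0.0
```

```bash
python3 - <<'E'
from h import *
go(.567,.1426,.079);print(state()['contact_force'])
E
```

```text
t 5.45 pos [0.5678 0.1426 0.0805] ydir -63.1 tilt [0.001 0.   ] grip 0.478 0.0
frac [-0.0014 -0.0008  0.003 ]
[-0.31228979  0.13430757  0.85112573]
```

Good. Now grip and twist this one in two stages.

jog_arm(motion="45 0 0 0 0 0 0; 43.5 0 0 0 0 0 0; 43.5 0 0 0 0 0 0.08; 43.5 0 0 0 0 0 0.16; 43.5 0 0 0 0 0 0.25")

```text
time: 6.08
tool_pos: [0.5681, 0.143, 0.0812]
tool_rot: [-0.0, 0.999, 0.046, 0.001]
contact_force: [-3.0, 0.4, 2.3]
gripper_width: 0.437
grasp_force: 15.3
```

```bash
python3 - <<'E'
from h import *
go(.567,.1426,.079);print(state()['ft_torque'])
E
```

```text
t 6.08 pos [0.5681 0.143  0.0812] ydir -84.7 tilt [ 0.002 -0.   ] grip 0.437 15.3
frac [-0.0022  0.0005  0.0044]
[0.16708925 0.47755244 0.34155519]
```

jog_arm(motion="43.5 0 0 0 0 0 0.06; 43.5 0 0 0 0 0 0.12; 43.5 0 0 0 0 0 0.18; 43.5 0 0 0 0 0 0.24; 43.5 0 0 0 0 0 0.27")

```text
time: 6.7
tool_pos: [0.5681, 0.1427, 0.0807]
tool_rot: [-0.0, 0.988, -0.154, 0.001]
contact_force: [0.8, 1.0, 0.0]
gripper_width: 0.438
grasp_force: 15.4
```

```bash
python3 - <<'E'
from h import *
go(.5598,.2182,.139);print(state()['ft_torque'])
E
```

```text
t 6.7 pos [0.5681 0.1427 0.0807] ydir -107.7 tilt [ 0.002 -0.001] grip 0.438 15.4
frac [-0.0615 -0.1388 -0.1167]
[ 0.06691701 -0.05031031  0.45512821]
```

jog_arm(motion="60 0 0 0 0 0 0; 60 0 0 0 0 0 0; 60 0 0 -0.1 0 0 0; 60 -0.03 -0.07 -0.12 0 0 -0.12; 60 -0.061 -0.139 -0.12 0 0 -0.24")

```text
time: 7.32
tool_pos: [0.5605, 0.2189, 0.1418]
tool_rot: [-0.0, 1.0, 0.028, 0.002]
contact_force: [0.5, 0.6, -0.7]
gripper_width: 0.601
grasp_force: 0.0
```

jog_arm(motion="60 0 0 0 0 0 -0.12; 60 0 0 0.05 0 0 -0.24; 60 0 0 0.12 0 0 -0.28; 55 0 0 0.12 0 0 -0.28; 48 0 0 0.12 0 0 -0.28")

```text
time: 7.95
tool_pos: [0.5599, 0.2182, 0.0806]
tool_rot: [-0.0, 0.973, 0.233, 0.001]
contact_force: [0.9, 0.3, 1.0]
gripper_width: 0.483
grasp_force: 0.0
```

```bash
python3 - <<'E'
from h import *
go(.5598,.2182,.079)
E
```

```text
t 7.95 pos [0.5599 0.2182 0.0806] ydir -63.1 tilt [0.001 0.   ] grip 0.483 0.0
frac [-0.0002 -0.0001  0.0032]
```

jog_arm(motion="45 0 0 0 0 0 0; 43.5 0 0 0 0 0 0; 43.5 0 0 0 0 0 0.08; 43.5 0 0 0 0 0 0.16; 43.5 0 0 0 0 0 0.25")

```text
time: 8.57
tool_pos: [0.5609, 0.2181, 0.0815]
tool_rot: [0.0, 0.999, 0.046, 0.002]
contact_force: [0.1, -0.0, 3.2]
gripper_width: 0.441
grasp_force: 15.3
```

```bash
python3 - <<'E'
from h import *
go(.5598,.2182,.139);print(state()['ft_torque'])
E
```

```text
t 8.57 pos [0.5609 0.2181 0.0815] ydir -84.8 tilt [0.004 0.   ] grip 0.441 15.3
frac [-0.0016 -0.0003 -0.115 ]
[-0.17252787 -0.09634563  0.08840076]
```

jog_arm(motion="43.5 0 0 0 0 0 0.06; 43.5 0 0 0 0 0 0.12; 43.5 0 0 0 0 0 0.18; 43.5 0 0 0 0 0 0.24; 43.5 0 0 0 0 0 0.27")

```text
time: 9.2
tool_pos: [0.5608, 0.218, 0.0815]
tool_rot: [-0.0, 0.988, -0.155, 0.002]
contact_force: [0.9, 0.3, 3.6]
gripper_width: 0.437
grasp_force: 15.3
```

```bash
python3 - <<'E'
from h import *
go(.5525,.2939,.139);print(state()['ft_torque'])
E
```

```text
t 9.2 pos [0.5608 0.218  0.0815] ydir -107.8 tilt [ 0.003 -0.001] grip 0.437 15.3
frac [-0.0618 -0.1395 -0.115 ]
[-0.20829577  0.04739519  0.0123639 ]
```

Bottle 3 turns freely, so its cap is loose. On to bottle 4.

jog_arm(motion="60 0 0 0 0 0 0; 60 0 0 0 0 0 0; 60 0 0 -0.1 0 0 0; 60 -0.03 -0.07 -0.12 0 0 -0.12; 60 -0.061 -0.139 -0.12 0 0 -0.24")

```text
time: 9.82
tool_pos: [0.5524, 0.2945, 0.1415]
tool_rot: [-0.001, 1.0, 0.028, 0.002]
contact_force: [-1.0, 0.2, -0.5]
gripper_width: 0.599
grasp_force: 0.0
```

jog_arm(motion="60 0 0 0 0 0 -0.12; 60 0 0 0.05 0 0 -0.24; 60 0 0 0.12 0 0 -0.28; 55 0 0 0.12 0 0 -0.28; 48 0 0 0.12 0 0 -0.28")

```text
time: 10.45
tool_pos: [0.5519, 0.2937, 0.0805]
tool_rot: [-0.0, 0.973, 0.233, 0.0]
contact_force: [-0.2, 0.6, 0.1]
gripper_width: 0.48
grasp_force: 0.0
```

```bash
python3 - <<'E'
from h import *
go(.5525,.2939,.079)
E
```

```text
t 10.45 pos [0.5519 0.2937 0.0805] ydir -63.1 tilt [0.001 0.   ] grip 0.48 0.0
frac [0.0012 0.0003 0.0029]
```

jog_arm(motion="45 0 0 0 0 0 0; 43.5 0 0 0 0 0 0; 43.5 0 0 0 0 0 0.08; 43.5 0 0 0 0 0 0.16; 43.5 0 0 0 0 0 0.25")

```text
time: 11.08
tool_pos: [0.5528, 0.294, 0.0816]
tool_rot: [-0.001, 0.999, 0.046, 0.002]
contact_force: [-0.4, 0.5, 3.1]
gripper_width: 0.441
grasp_force: 15.3
```

```bash
python3 - <<'E'
from h import *
print(state()['ft_torque'])
E
```

```text
[ 0.02651073 -0.05058221  0.02100441]
```

jog_arm(motion="43.5 0 0 0 0 0 0.06; 43.5 0 0 0 0 0 0.12; 43.5 0 0 0 0 0 0.18; 43.5 0 0 0 0 0 0.24; 43.5 0 0 0 0 0 0.27")

```text
time: 11.7
tool_pos: [0.5528, 0.2941, 0.0816]
tool_rot: [-0.001, 0.988, -0.155, 0.002]
contact_force: [-0.3, 1.0, 3.7]
gripper_width: 0.437
grasp_force: 15.3
```

```bash
python3 - <<'E'
from h import *
go(.5525,.2939,.079);print(state()['ft_torque'])
E
```

```text
t 11.7 pos [0.5528 0.2941 0.0816] ydir -107.8 tilt [ 0.003 -0.002] grip 0.437 15.3
frac [-0.0004  0.0005  0.0052]
[-0.05340635  0.01194819 -0.00392059]
```

jog_arm(motion="60 0 0 0 0 0 0; 60 0 0 0 0 0 0; 60 0 0 -0.1 0 0 0; 60 0 0 -0.2 0 0 0; 60 0 0 -0.3 0 0 0")

```text
time: 12.32
tool_pos: [0.5511, 0.2934, 0.2306]
tool_rot: [0.0, 0.988, -0.154, -0.0]
contact_force: [1.1, -0.6, 0.5]
gripper_width: 0.604
grasp_force: 0.0
```

```bash
python3 - <<'E'
from h import *
f=grab_frame('top');cv2.imwrite('pics/top2.png',cv2.resize(f['color'][150:240,110:290,::-1],None,fx=4,fy=4,interpolation=cv2.INTER_CUBIC))
f=grab_frame('wrist');save(f,'w2.png')
go(.5598,.2182,.139)
E
```

```text
t 12.43 pos [0.5546 0.2948 0.2378] ydir -107.7 tilt [ 0.01  -0.008] grip 0.601 0.0
frac [0.0544 0.1445 0.1971]
```

View pics/w2.png

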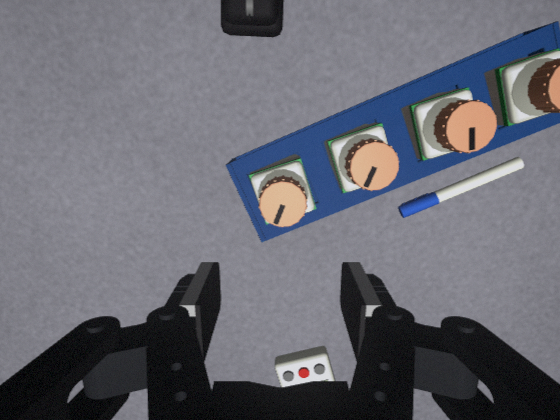

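View pics/top2.png

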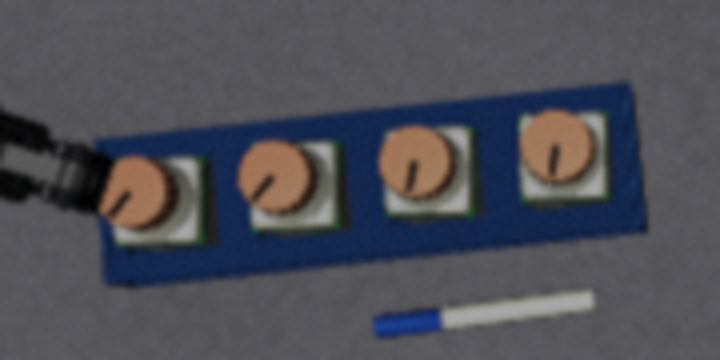

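Both pictures agree: in the top crop the pen lines of bottles 3 and 4 (at (262,187) and (120,203)) are turned about 45°, while bottles 1 and 2 (at (555,158) and (411,178)) barely moved. I'll move bottle 4 first, keeping the same yaw.

jog_arm(motion="60 0 0 0.1 0 0 0; 60 0 0 0.2 0 0 0; 60 0 0 0.27 0 0 0; 60 0 0 0.3 0 0 0; 50 0 0 0.3 0 0 0")

```text
time: 13.05
tool_pos: [0.5507, 0.2933, 0.0783]
tool_rot: [0.001, 0.988, -0.154, -0.001]
contact_force: [0.1, 0.7, -0.3]
gripper_width: 0.501
grasp_force: 0.0
```

jog_arm(motion="45 0 0 0 0 0 0; 42.5 0 0 0 0 0 0; 42.5 0 0 0 0 0 0; 42.5 0 0 -0.02 0 0 0; 42.5 0 0 -0.06 0 0 0")

```text
time: 13.68
tool_pos: [0.5507, 0.293, 0.1091]
tool_rot: [0.001, 0.988, -0.154, -0.001]
contact_force: [1.5, 0.4, -2.3]
gripper_width: 0.431
grasp_force: 33.0
```

jog_arm(motion="42.5 0 0 -0.05 0 0 0; 42.5 0 0 -0.1 0 0 0; 42.5 0 0 -0.15 0 0 0; 42.5 0 0 -0.19 0 0 0; 42.5 0 0 -0.22 0 0 0")

```text
time: 14.3
tool_pos: [0.5514, 0.2936, 0.2212]
tool_rot: [-0.0, 0.988, -0.154, 0.0]
contact_force: [-0.2, 0.5, -0.9]
gripper_width: 0.432
grasp_force: 33.2
```

```bash
python3 - <<'E'
from h import *
f=grab_frame('wrist');save(f,'w3.png')
go(.525,-.250,.22)
E
```

```text
t 14.35 pos [0.5523 0.294  0.2233] ydir -107.7 tilt [ 0.003 -0.002] grip 0.433 33.3
frac [0.279  1.0529 0.005 ]
```

View pics/w3.png

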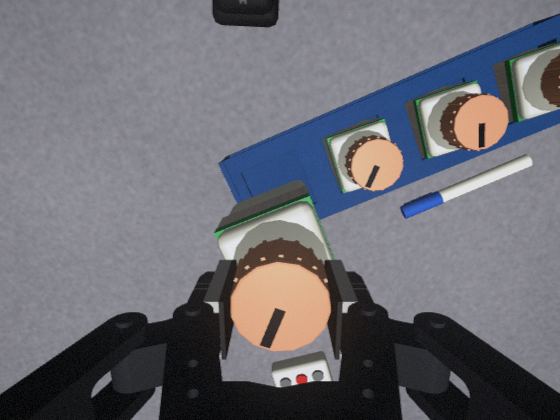

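Bottle 4 is held upright, cap at (280,305), clear of the rack. I'll carry it over in three smooth calls.

jog_arm(motion="42.5 0.01 0.03 0 0 0 0; 42.5 0.02 0.09 0 0 0 0; 42.5 0.045 0.17 0 0 0 0; 42.5 0.066 0.25 0 0 0 0; 42.5 0.087 0.33 0 0 0 0")

```text
time: 14.98
tool_pos: [0.5413, 0.1209, 0.2177]
tool_rot: [0.001, 0.988, -0.154, -0.001]
contact_force: [0.0, 0.4, -1.0]
gripper_width: 0.43
grasp_force: 33.3
```

jog_arm(motion="42.5 0.021 0.08 0 0 0 0; 42.5 0.042 0.16 0 0 0 0; 42.5 0.064 0.24 0 0 0 0; 42.5 0.085 0.32 0 0 0 0; 42.5 0.106 0.4 0 0 0 0")

```text
time: 15.6
tool_pos: [0.5307, -0.0854, 0.2177]
tool_rot: [-0.0, 0.988, -0.154, -0.001]
contact_force: [1.3, 0.3, -2.0]
gripper_width: 0.428
grasp_force: 33.3
```

jog_arm(motion="42.5 0.021 0.08 0 0 0 0; 42.5 0.042 0.16 0 0 0 0; 42.5 0.06 0.23 0.02 0 0 0; 42.5 0.075 0.28 0.06 0 0 0; 42.5 0.086 0.323 0.11 0 0 0")

```text
time: 16.23
tool_pos: [0.5227, -0.252, 0.1628]
tool_rot: [-0.0, 0.988, -0.155, -0.001]
contact_force: [0.3, -0.4, -0.4]
gripper_width: 0.434
grasp_force: 33.1
```

```bash
python3 - <<'E'
from h import *
go(.525,-.250,.079)
E
```

```text
t 16.23 pos [ 0.5227 -0.252   0.1628] ydir -107.8 tilt [-0.002 -0.   ] grip 0.434 33.1
frac [ 0.0034 -0.0052  0.1677]
```

jog_arm(motion="42.5 0 0 0.05 0 0 0; 42.5 0 0 0.1 0 0 0; 42.5 0 0 0.14 0 0 0; 42.5 0 0 0.155 0 0 0; 42.5 0 0 0.16 0 0 0")

```text
time: 16.85
tool_pos: [0.5239, -0.2504, 0.0842]
tool_rot: [-0.0, 0.988, -0.154, -0.0]
contact_force: [0.1, -0.4, -1.2]
gripper_width: 0.43
grasp_force: 33.1
```

jog_arm(motion="42.5 0 0 0.002 0 0 0; 42.5 0 0 0.004 0 0 0; 42.5 0 0 0.006 0 0 0; 42.5 0 0 0.008 0 0 0; 42.5 0 0 0.008 0 0 0")

```text
time: 17.48
tool_pos: [0.524, -0.2504, 0.0804]
tool_rot: [-0.0, 0.988, -0.154, -0.0]
contact_force: [-0.1, -0.7, -2.1]
gripper_width: 0.429
grasp_force: 33.1
```

```bash
python3 - <<'E'
from h import *
go(.525,-.250,.079);print(state()['contact_force'])
E
```

```text
t 17.48 pos [ 0.524  -0.2504  0.0804] ydir -107.7 tilt [-0. -0.] grip 0.429 33.1
frac [ 0.0017 -0.0013  0.0028]
[-0.0557263  -0.6510603  -2.11214089]
```

jog_arm(motion="42.5 0 0 0.002 0 0 0; 42.5 0 0 0.004 0 0 0; 42.5 0 0 0.005 0 0 0; 42.5 0 0 0.006 0 0 0; 42.5 0 0 0.006 0 0 0")

```text
time: 18.1
tool_pos: [0.5249, -0.2508, 0.0798]
tool_rot: [0.0, 0.988, -0.154, 0.001]
contact_force: [-4.6, 2.1, 9.4]
gripper_width: 0.432
grasp_force: 34.2
```

Contact (9 N upward), so the bottle is down. Release, rise, then check.

jog_arm(motion="46 0 0 0 0 0 0; 52 0 0 0 0 0 0; 60 0 0 0 0 0 0; 60 0 0 -0.08 0 0 0; 60 0 0 -0.2 0 0 0")

```text
time: 18.73
tool_pos: [0.5224, -0.2494, 0.1755]
tool_rot: [-0.001, 0.988, -0.154, -0.003]
contact_force: [0.9, -1.1, -0.3]
gripper_width: 0.6
grasp_force: 0.0
```

```bash
python3 - <<'E'
from h import *
go(.5598,.2182,.179)
E
```

```text
t 18.73 pos [ 0.5224 -0.2494  0.1755] ydir -107.7 tilt [-0.006 -0.002] grip 0.6 0.0
frac [-0.2134 -0.9136 -0.0043]
```

jog_arm(motion="60 -0.025 -0.11 0 0 0 0; 60 -0.05 -0.22 0 0 0 0; 60 -0.076 -0.33 0 0 0 0; 60 -0.1 -0.44 0 0 0 0; 60 -0.125 -0.55 0 0 0 0")

```text
time: 19.35
tool_pos: [0.5481, 0.0323, 0.1774]
tool_rot: [-0.0, 0.988, -0.154, 0.0]
contact_force: [0.5, -0.2, 0.2]
gripper_width: 0.606
grasp_force: 0.0
```

jog_arm(motion="60 -0.03 -0.11 0 0 0 0; 60 -0.055 -0.22 0 0 0 0; 60 -0.08 -0.32 0 0 0 0; 60 -0.09 -0.364 0 0 0 0; 60 -0.09 -0.364 0 0 0 0")

```text
time: 19.98
tool_pos: [0.5606, 0.2184, 0.1771]
tool_rot: [0.0, 0.988, -0.153, -0.0]
contact_force: [0.4, -0.5, 0.2]
gripper_width: 0.604
grasp_force: 0.0
```

```bash
python3 - <<'E'
from h import *
f=grab_frame('top');cv2.imwrite('pics/top3.png',cv2.resize(f['color'][140:250,300:430,::-1],None,fx=4,fy=4,interpolation=cv2.INTER_CUBIC))
go(.5605,.2182,.079)
E
```

```text
t 20.02 pos [0.5607 0.2173 0.1771] ydir -107.7 tilt [-0.     0.001] grip 0.598 0.0
frac [-0.0008 -0.0018  0.1962]
```

View pics/top3.png

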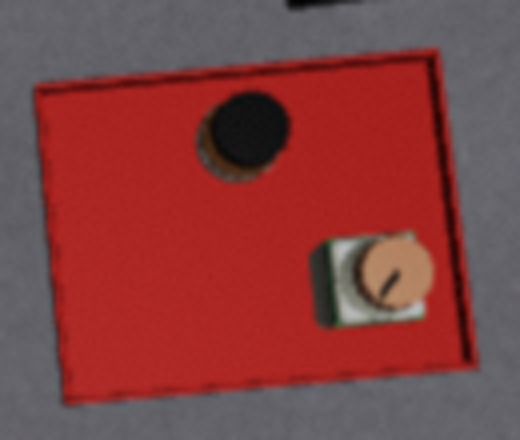

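Bottle 4 stands upright in the tray (crop (375,285)), clear of the jar (250,135). Now for bottle 3.

jog_arm(motion="60 0 0 0.06 0 0 0; 60 0 0 0.13 0 0 0; 60 0 0 0.18 0 0 0; 60 0 0 0.195 0 0 0; 50 0 0 0.195 0 0 0")

```text
time: 20.65
tool_pos: [0.5609, 0.2166, 0.0801]
tool_rot: [0.0, 0.988, -0.155, -0.0]
contact_force: [0.3, -0.1, 0.4]
gripper_width: 0.497
grasp_force: 0.0
```

jog_arm(motion="45 0 0 0 0 0 0; 42.5 0 0 0 0 0 0; 42.5 0 0 0 0 0 0; 42.5 0 0 -0.02 0 0 0; 42.5 0 0 -0.06 0 0 0")

```text
time: 21.28
tool_pos: [0.56, 0.2175, 0.1096]
tool_rot: [0.0, 0.988, -0.154, -0.001]
contact_force: [1.5, -0.2, -2.0]
gripper_width: 0.432
grasp_force: 33.2
```

jog_arm(motion="42.5 0 0 -0.05 0 0 0; 42.5 0 0 -0.1 0 0 0; 42.5 0 0 -0.15 0 0 0; 42.5 0 0 -0.19 0 0 0; 42.5 0 0 -0.22 0 0 0")

```text
time: 21.9
tool_pos: [0.5607, 0.2177, 0.2217]
tool_rot: [-0.0, 0.988, -0.154, 0.0]
contact_force: [-0.3, 0.2, -1.7]
gripper_width: 0.435
grasp_force: 33.1
```

```bash
python3 - <<'E'
from h import *
f=grab_frame('wrist');save(f,'w4.png')
go(.518,-.150,.22)
E
```

```text
t 21.95 pos [0.5617 0.2179 0.2238] ydir -107.7 tilt [ 0.003 -0.002] grip 0.432 33.1
frac [0.1406 0.7276 0.0064]
```

View pics/w4.png

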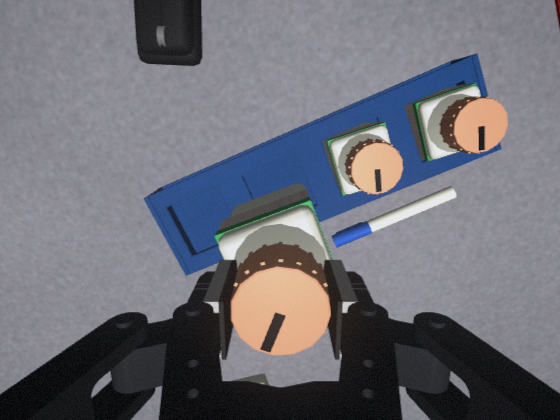

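Bottle 3 is held upright at (280,308), and bottles 1 and 2 are still in place. Carry it over.

jog_arm(motion="42.5 0.006 0.03 0 0 0 0; 42.5 0.017 0.09 0 0 0 0; 42.5 0.033 0.17 0 0 0 0; 42.5 0.048 0.25 0 0 0 0; 42.5 0.064 0.33 0 0 0 0")

```text
time: 22.58
tool_pos: [0.5395, 0.0487, 0.2182]
tool_rot: [0.0, 0.988, -0.154, -0.002]
contact_force: [-0.4, -0.4, -0.9]
gripper_width: 0.431
grasp_force: 33.2
```

jog_arm(motion="42.5 0.015 0.08 0 0 0 0; 42.5 0.031 0.16 0 0 0 0; 42.5 0.046 0.24 0 0 0 0; 42.5 0.062 0.32 0 0 0 0; 42.5 0.073 0.38 0 0 0 0")

```text
time: 23.2
tool_pos: [0.5162, -0.1433, 0.2182]
tool_rot: [-0.0, 0.988, -0.155, -0.002]
contact_force: [0.1, 0.2, -0.9]
gripper_width: 0.432
grasp_force: 33.3
```

jog_arm(motion="42.5 0.003 0.018 0.03 0 0 0; 42.5 0.003 0.018 0.08 0 0 0; 42.5 0.003 0.018 0.14 0 0 0; 42.5 0.003 0.018 0.19 0 0 0; 42.5 0.003 0.018 0.22 0 0 0")

```text
time: 23.82
tool_pos: [0.5147, -0.1492, 0.1066]
tool_rot: [-0.001, 0.988, -0.154, -0.002]
contact_force: [0.1, 0.1, -0.8]
gripper_width: 0.433
grasp_force: 33.3
```

```bash
python3 - <<'E'
from h import *
go(.518,-.150,.079)
E
```

```text
t 23.82 pos [ 0.5147 -0.1492  0.1066] ydir -107.7 tilt [-0.005 -0.001] grip 0.433 33.3
frac [ 0.0071 -0.0005  0.0551]
```

jog_arm(motion="42.5 0 0 0.02 0 0 0; 42.5 0 0 0.035 0 0 0; 42.5 0 0 0.045 0 0 0; 42.5 0 0 0.052 0 0 0; 42.5 0 0 0.052 0 0 0")

```text
time: 24.45
tool_pos: [0.5167, -0.1505, 0.0841]
tool_rot: [0.0, 0.988, -0.154, 0.0]
contact_force: [0.4, -0.0, -1.5]
gripper_width: 0.435
grasp_force: 33.3
```

jog_arm(motion="42.5 0 0 0.002 0 0 0; 42.5 0 0 0.004 0 0 0; 42.5 0 0 0.005 0 0 0; 42.5 0 0 0.006 0 0 0; 42.5 0 0 0.006 0 0 0")

```text
time: 25.08
tool_pos: [0.5166, -0.1504, 0.0809]
tool_rot: [-0.0, 0.988, -0.154, -0.0]
contact_force: [0.8, -0.3, -1.7]
gripper_width: 0.43
grasp_force: 33.3
```

jog_arm(motion="42.5 0 0 0.002 0 0 0; 42.5 0 0 0.003 0 0 0; 42.5 0 0 0.004 0 0 0; 42.5 0 0 0.005 0 0 0; 42.5 0 0 0.005 0 0 0")

```text
time: 25.7
tool_pos: [0.5172, -0.1506, 0.0799]
tool_rot: [0.0, 0.988, -0.154, 0.0]
contact_force: [-2.4, 0.5, 7.2]
gripper_width: 0.431
grasp_force: 33.9
```

Contact. Release, rise, and swing away a little.

jog_arm(motion="46 0 0 0 0 0 0; 52 0 0 0 0 0 0; 60 0 0 0 0 0 0; 60 0 0 -0.08 0 0 0; 60 0 0 -0.2 0 0 0")

```text
time: 26.32
tool_pos: [0.5149, -0.1496, 0.1767]
tool_rot: [-0.001, 0.988, -0.154, -0.003]
contact_force: [1.3, -0.8, 0.6]
gripper_width: 0.596
grasp_force: 0.0
```

jog_arm(motion="60 -0.1 0 -0.1 0 0 0; 60 -0.2 0 -0.1 0 0 0; 60 -0.25 0 -0.1 0 0 0; 60 -0.25 0 -0.1 0 0 0; 60 -0.25 0 -0.1 0 0 0")

```text
time: 26.95
tool_pos: [0.3981, -0.1126, 0.2284]
tool_rot: [0.0, 0.988, -0.154, 0.0]
contact_force: [-0.3, 0.2, -0.4]
gripper_width: 0.598
grasp_force: 0.0
```

```bash
python3 - <<'E'
from h import *
f=grab_frame('top');save(f,'top4.png');go(0.5,0,.3)
E
```

```text
t 27.0 pos [ 0.3982 -0.1126  0.2283] ydir -107.7 tilt [-0. -0.] grip 0.598 0.0
frac [ 0.1254 -0.2765 -0.1433]
```

View pics/top4.png

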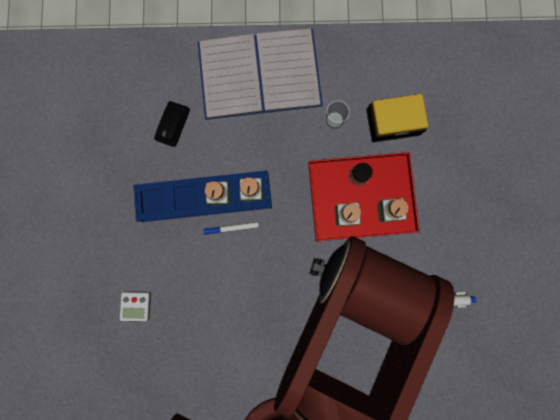

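Both loose bottles stand upright in the tray at (349,214) and (396,210). The sound ones remain at (215,192) and (250,188), and everything else is where it was.

```bash
python3 -c "
from plant import job_done
print(job_done())"
```

```text
the job is handed in; nothing more can be done
None
```

I felt all four caps with a light clockwise twist: the two bottles with loose caps (the two at the rack's +y end) now stand upright in the red tray, the two sound ones are still in the rack, and the job was handed in at about 27 s.

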